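# Close up a wagon carrier: wagon in, end gate shut, bolt across

### The arm

A 6-joint arm with a two-finger parallel gripper is mounted at the origin on a cart in front of the work surface, level with it; the furniture and walls round the work are solid. World frame = base frame: x ahead of the robot, y to its left, z up, the work surface at z = 0. Lengths are in m, angles in degrees, forces in N, time in s.
With the tool pointing down it reaches from about 0.35 to 0.875 m from the base axis. Payload 4.2 kg.
Tool frame: the origin (TCP) lies on the front face of the gripper's body, between the roots of the fingers; the fingertips stand 70 mm ahead of it and the grasp point (between the pads) lies 51 mm ahead of it; z points along the fingers, y is the line along which they close (so a half turn about z gives the same grasp; the last joint's range is limited). The gripper opens to 87 mm and grips with 3 to 60 N. Pads are 19 mm wide; open, the fingers measure 117 mm over their backs; the gripper's body (75 mm by 190 mm) begins 51 mm behind the grasp point.
Start: joints at [-54.511, 22.042, 0.453, 0, -68.411, -14.817], TCP at [0.221, -0.585, 0.292] pointing down, gripper open.
Joint ranges: [-179.83, 179.83], [-69.29, 118.12], [-61.27, 80.66], [-181.25, 117.63], [-171.15, -9.14], [-177.46, 177.46]. Speed limits (degrees/s): [159.86, 159.86, 180, 180, 180, 180].

### API

Orientations are given as a 3x3 rotation matrix whose columns are the frame's x, y, z axes.
In Python, from station import r gives the robot as it stands.
- The arm moves only by the shell command python3 -m pendant 'ROWS' [OPENING]. ROWS is JSON, a list of rows, each a list of 2 entries, a list of its own where there are three numbers: the shift along the tool's x, y, z in mm, then the turn, a rotation vector about the tool's x, y, z in rad. A call has 1 to 10 rows; each row is the pose to reach, as a shift and turn from the pose commanded when the call began, along the tool's axes at that moment; what a row does not reach only later rows make up. A row lasts 1/10 s, in which the tool goes at most 50 mm and 8.59 degrees, less where a joint would pass 70% of its speed; a pose out of reach is approached as far as the arm can. A call with a gripper value outside its range is refused whole. OPENING is the opening, from 0 (shut) to 1 (fully open), set as the call begins (- or left out, the last holds). The fingers move at their own pace and stop on an object; the grip force is fixed at half the most. Time passes only in rows, so rows that repeat a pose let the fingers close. It gives the time, the measured TCP pose, the force, the opening and the grip force at its end, in the units of the state.
- r.sense(): the state, without advancing time (a new reading comes with each control period).
- r.capture(name): name is "side" or "top"; returns a dict with "frame" (420x560x3 uint8, red, green, blue), "vertical_fov" (degrees; the focal length in pixels is half the picture's height over the tangent of half this angle, whatever the lens; pixels are square), "cx", "cy" (the principal point, pixels), "rvec" (rotation vector, rad) and "tvec" (3), from world to camera coordinates, as OpenCV has them. Camera axes: x right, y down, z forward; pixel columns grow to the right and rows downward; lengths in m; the calibration is good to about 2 mm. A picture is of the moment at which its call begins. There is no depth.
- r.finish_job(): hands the job in; it is judged then, once.
The state is a dict: "time_s": time; "joints": joint angles; "joint_velocities": joint speeds; "effort": joint torques, N m; "tcp_pos": TCP position; "ee_rot": TCP orientation; "wrist_force": force on the tool from outside, world axes, zero at the start; "moment": the same for the moment, N m; "gripper_width": opening from 0.0 (shut) to 1.0 (fully open); "gripper_force": force on a finger pad.
Only numpy, scipy, OpenCV 4.12 (cv2) and the standard library are available. Lean on these libraries where they do the work, as an engineer would, in place of code of your own. Each camera call takes 0.05 s, during which the arm holds its last target. There are 200 camera calls.

### The job

Close up the plywood wagon carrier so that it can be picked up later, working with the fingertips only: push the green coal wagon along its lane until it is fully inside, push the end gate shut, then push the gate's bolt across into its staple as far as it goes. Grip and lift nothing, and leave the other things on the bench where they are.

Things in the scene. Friction and masses are not known exactly. Their poses are not given: they have to be found in the camera images.
- carrier: Fixed open-topped plywood trough, one lane. Origin: bench level, middle of the gate line (front ends of the side walls); x points into the trough, y left, z up. Lane floor 8 mm up, 74 mm wide, 210 mm long, centred on y = 0. Walls 6 mm thick, tops at z 52, outer sides at y = +-43 mm; back stop at x = 210. The floor runs on 60 mm in front of the gate line as a low step.
- coal_wagon_centre (a point): Centre of the green open wagon with black coal: 62 x 194 x 56 mm, long axis (its own y) along the lane; point 28 mm above its foot. Flat end walls 87 mm from the centre, 20 to 56 mm above its foot; buffers and couplings under them stick out to 97 mm. About 0.25 kg, slides at 1 to 2.5 N. Starts part-way out; inside when the centre is 97 mm or more past the gate line (113 at the back stop).
- gate (a joint): Angle of the carrier's end gate about its upright hinge, rad: 0 = shut across the lane; it grows as the free end swings out and round to the left. Starts 1.65 to 1.85 (standing open), range 0 to 2.1. It stays where it is left; about 1 N pushes it.
- gate_hinge (a point): Point on the gate's upright hinge axis, half-way up the gate, at x -8, y +40 mm in the carrier's frame. The gate's outer face passes through the axis. The gate is 8 mm ply, 76 mm long, from z 11 to 50 mm.
- gate_end (a point): Point on the gate's outer face at its free end, half-way up, 78 mm from the hinge axis.
- bolt (a joint): Travel of the steel barrel bolt on the gate's outer face, m: 0 = drawn back (start), 0.022 = fully across, out past the gate's free end and through the staple on the carrier's right wall. Friction about 1.2 N, it stays where it is left. Pushed out early it hits the staple and the gate cannot shut.
- bolt_knob (a point): Middle of the part of the bolt's knob that a finger pushes: a stem 7 mm thick with a 13 mm ball at its end, standing straight out of the gate's outer face to 48 mm, 30 mm from the hinge axis while drawn back. The point is 30 mm out from the face and 31 mm above the bench; it moves with the bolt along the gate. Brackets beside the stem stand 11 mm out from the face.
- pliers_mid (a point): Bystander: blue-handled pliers lying left of the carrier, 146 mm long, 10 mm high; point in their middle.
- throttle_mid (a point): Bystander: black hand-held controller with keys lying right of the carrier, 165 x 78 x 33 mm; point in its middle.
- wheelset_mid (a point): Bystander: small dark wheelset (two 25 mm wheels on an axle, 44 mm long) on the bench close to the carrier's left wall; point near its middle.
- buffer_stop_mid (a point): Bystander: small track buffer stop with a red beam, 54 x 50 x 31 mm, right of the carrier behind the control panel; point in its middle.

How it is judged (in metres and radians):
On the way, in this order (a step that is already met when the one before it is completed fails the run):
1. the wagon is fully inside the carrier while the gate still stands open (x of coal_wagon_centre in the frame of carrier between 0.096 and 0.12 m and y of coal_wagon_centre in the frame of carrier between -0.02 and 0.02 m and height (world z) of coal_wagon_centre between 0.03 and 0.042 m and value of joint gate above 0.8 rad), for 0.1 s.
2. the gate is shut with the bolt not yet across (value of joint gate below 0.05 rad and value of joint bolt below 0.014 m), for 0.1 s.
At the end, for the whole second after the job is handed in: The wagon stands on its lane floor wholly behind the gate line, the gate is shut (within 0.05 rad) and the bolt is across (18 mm or more of its 22 mm) (x of coal_wagon_centre in the frame of carrier between 0.096 and 0.12 m and y of coal_wagon_centre in the frame of carrier between -0.02 and 0.02 m and height (world z) of coal_wagon_centre between 0.03 and 0.042 m and value of joint gate below 0.05 rad and value of joint bolt above 0.018 m); the robot touches nothing.
It fails at once if the coal wagon is lifted or tipped (height (world z) of coal_wagon_centre above 0.048 m or angle between coal_wagon_centre's own z axis and vertical above 0.2 rad).
It fails at once if a bystander (pliers, hand-held controller, wheelset or buffer stop) is moved over 15 mm (distance of any of pliers_mid, throttle_mid, wheelset_mid, buffer_stop_mid from where it was at the start of the episode above 0.015 m).
It also fails if it takes over 45 s, if anything falls off the work surface, if the arm or the gripper's body presses on something with over 40 N, if the wrist force passes 120 N, or if a joint passes its speed limit or range.

## Working session

There is one attempt and no reset: what is moved stays moved. The work goes in short steps, Python scripts to look and compute and a shell command to move; the robot and the scene stay as the last step left them, time stands still between calls to the robot, and variables do not carry over. Pictures are saved under pics/ and viewed, at most 10 in all, crops included, and the job is handed in when it is done.

```bash
mkdir -p pics
python3 - <<'E'
from station import r
import cv2,pickle
s=r.sense();print(s)
d={}
for n in("side","top"):
    c=r.capture(n);d[n]=c;cv2.imwrite(f"pics/{n}0.png",c["frame"][:,:,::-1]);print({k:v for k,v in c.items() if k!="frame"})
pickle.dump(d,open("c0.pkl","wb"))
E
```

```text
{'time_s': 0.0, 'joints': array([-5.45095757e+01,  2.20900616e+01,  3.80061963e-01, -3.12977025e-02,
       -6.84121302e+01, -1.48149698e+01]), 'joint_velocities': array([-0.10599148,  0.07889145, -0.03079322, -0.08318134, -0.07943104,
       -0.0146308 ]), 'effort': array([-1.08447497e-03, -3.90664029e+01,  1.87402403e+01,  4.21979651e+00,
        1.10013108e-02, -1.95802827e-04]), 'tcp_pos': array([ 0.22052274, -0.58431184,  0.29116277]), 'ee_rot': array([[-9.35666484e-01, -3.52884616e-01, -8.23923071e-04],
       [-3.52885573e-01,  9.35664283e-01,  2.03039406e-03],
       [ 5.44205635e-05,  2.19052223e-03, -9.99997599e-01]]), 'wrist_force': array([0.2279426 , 0.81011607, 0.57083256]), 'moment': array([-0.0535438 ,  0.01847843,  0.02324581]), 'gripper_force': 0.0, 'gripper_width': 1.002600710457334}
{'vertical_fov': 52.48924353135734, 'cx': 279.6804881427204, 'cy': 207.48827926517507, 'rvec': array([ 0.66340173, -2.43166173,  1.38117129]), 'tvec': array([0.54391167, 0.09463247, 0.75811626])}
{'vertical_fov': 43.89905076143479, 'cx': 286.317461454473, 'cy': 212.29453716898837, 'rvec': array([ 2.12770805, -2.17156054,  0.19445932]), 'tvec': array([0.17420895, 0.54139553, 0.95500584])}
```

View pics/side0.png

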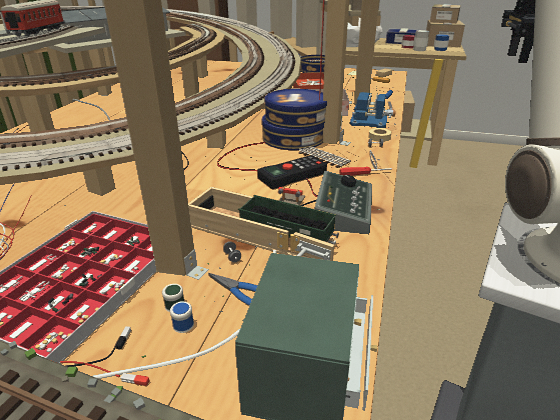

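View pics/top0.png

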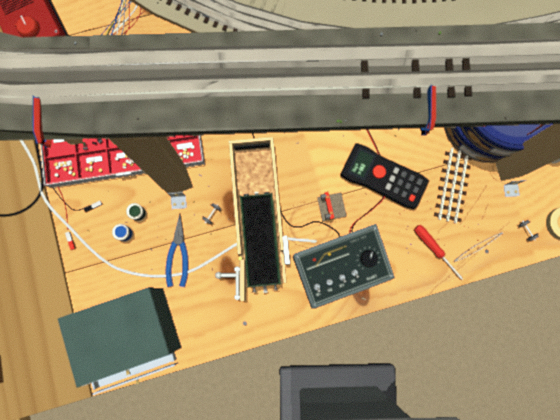

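The side view shows the wagon, with the open gate near (310,245). The top view shows the carrier at columns 232–285, rows 140–290, the gate near (238,285) with its knob pointing left to (218,275), and the control panel just to the right. I'll zoom in on both.

```bash
cat > h.py <<'E'
import numpy as np,cv2,pickle
def cam(c):
    f=c["frame"].shape[0]/2/np.tan(np.radians(c["vertical_fov"]/2))
    K=np.array([[f,0,c["cx"]],[0,f,c["cy"]],[0,0,1]])
    return K,cv2.Rodrigues(c["rvec"])[0],np.asarray(c["tvec"])
def px2w(c,p,z):
    K,R,t=cam(c);d=R.T@np.linalg.inv(K)@np.array([p[0],p[1],1.]);o=-R.T@t
    return o+d*(z-o[2])/d[2]
def w2px(c,P):
    K,R,t=cam(c);return cv2.projectPoints(np.atleast_2d(np.array(P,float)),c["rvec"],t,K,None)[0][:,0]
E
python3 - <<'E'
from h import *
d=pickle.load(open("c0.pkl","rb"))
a=d["top"]["frame"][130:310,200:320,::-1]
b=d["side"]["frame"][170:290,180:380,::-1]
a=cv2.resize(a,None,fx=3.3,fy=3.3,interpolation=cv2.INTER_CUBIC)
cv2.imwrite("pics/a.png",a);cv2.imwrite("pics/b.png",cv2.resize(b,None,fx=4,fy=4,interpolation=cv2.INTER_CUBIC))
for n in d:
  K,R,t=cam(d[n]);print(n,-R.T@t)
for p in [(232,142),(271,139),(284,287),(240,290),(230,200)]: print(p,px2w(d["top"],p,.052))
E
```

```text
side [0.15724208 0.7951817  0.47169532]
top [0.38876181 0.18745117 1.02431457]
(232, 142) [0.68216446 0.26504529 0.052     ]
(271, 139) [0.68698146 0.18983047 0.052     ]
(284, 287) [0.40344126 0.17076955 0.052     ]
(240, 290) [0.39973345 0.25195185 0.052     ]
(230, 200) [0.56863254 0.26947244 0.052     ]
```

View pics/a.png

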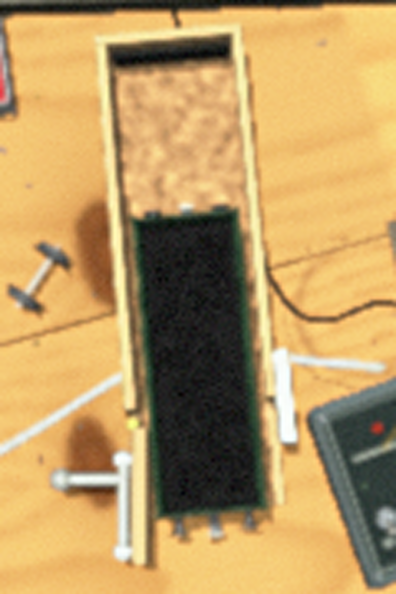

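View pics/b.png

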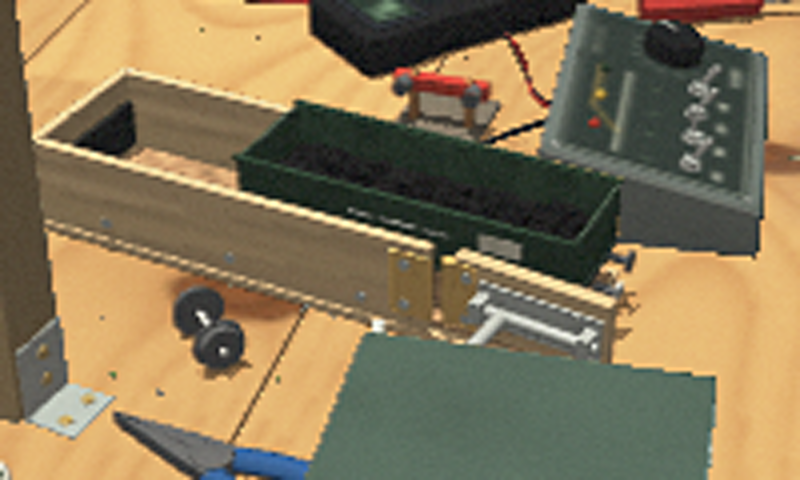

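The zoomed top view gives clean corners: wall back corners at (97,37) and (242,28), wall fronts near (125,410) and (271,400), wagon rim corners at (133,220), (238,208), (160,515) and (268,510), gate end at (133,563), knob ball at (60,480). The side view shows the lane clear ahead of the wagon and the gate beside the wagon's front end.

Run:
```python
from h import *
d=pickle.load(open("c0.pkl","rb"));T=d["top"];S=d["side"]
f=lambda u,v,z:px2w(T,(200+(u+.5)/3.3-.5,130+(v+.5)/3.3-.5),z)
BL,BR,FL,FR=[f(u,v,.052) for u,v in[(97,37),(242,28),(124,405),(272,400)]]
a=(FL-BL)/np.linalg.norm(FL-BL);b=(FR-BR)/np.linalg.norm(FR-BR)
print("lens",np.linalg.norm(FL-BL),np.linalg.norm(FR-BR),"w",np.linalg.norm(BL-BR),np.linalg.norm(FL-FR))
ex=-(a+b);ex/=np.linalg.norm(ex);ey=np.array([-ex[1],ex[0],0])
print("yaws",np.degrees(np.arctan2(-a[1],-a[0])),np.degrees(np.arctan2(-b[1],-b[0])))
mid=(BL+BR)/2
W=[f(u,v,.064) for u,v in[(133,220),(238,208),(160,515),(268,510)]]
step=[f(u,v,.008) for u,v in[(285,505)]]
# side view: front-left wall top corner at crop (433,243), back-left outer (35,143)
s=lambda u,v,z:px2w(S,(180+(u+.5)/4-.5,170+(v+.5)/4-.5),z)
sFL=s(433,245,.052);sBL=s(35,143,.052);
print("FL",FL,sFL,"BL",BL,sBL,np.linalg.norm(sFL-sBL))
O=mid-ex*.216;O[2]=0
print("origin(216 back)",O,"from front",(FL+FR)/2,"yaw",np.degrees(np.arctan2(ex[1],ex[0])))
loc=lambda p:np.round(1000*np.array([(p-O)@ex,(p-O)@ey,p[2]]),1)
print("FL,FR",loc(FL),loc(FR),loc(sFL),loc(sBL));print("wagon",[loc(w) for w in W],"c",loc(sum(W)/4)); print("step",loc(step[0]))
for n,p in dict(gend=f(133,563,.05),gendR=f(150,563,.05),hinge=f(133,420,.05),ball=f(60,480,.031)).items():print(n,loc(p),p)
print("side gate end",loc(s(615,297,.05)))
print("panel",[loc(f(u,v,.04)) for u,v in[(310,410),(372,585)]])
np.savez("fr",O=O,ex=ex,ey=ey)
```

```text
lens 0.2158006082245481 0.21872445065942972 w 0.08484858789311718 0.0836179537577328
yaws 3.764780827941992 3.4157850330601907
FL [0.46918522 0.25654486 0.052     ] [0.46619558 0.25130074 0.052     ] BL [0.68452013 0.27071445 0.052     ] [0.67805232 0.27158238 0.052     ] 0.21282533521931124
origin(216 back) [0.47100911 0.21481425 0.        ] from front [0.46974978 0.2147397  0.052     ] yaw 3.590282930501091
FL,FR [ 0.8 41.8 52. ] [ -3.3 -41.8  52. ] [-2.5 36.7 52. ] [210.2  43.7  52. ]
wagon [array([104.1,  28.6,  64. ]), array([106.2, -31.4,  64. ]), array([-62.5,  25.4,  64. ]), array([-64.8, -34.2,  64. ])] c [20.7 -2.9 64. ]
step [-61.7 -45.1   8. ]
gend [-87.4  43.1  50. ] [0.38108067 0.25231985 0.05      ]
gendR [-88.2  33.6  50. ] [0.38086974 0.24285309 0.05      ]
hinge [-7.9 37.4 50. ] [0.46076784 0.25167323 0.05      ]
ball [-37.2  82.6  31. ] [0.42871577 0.29491473 0.031     ]
side gate end [-87.4  34.9  50. ]
panel [array([ -9.8, -63.2,  40. ]), array([-111.1,  -89.5,   40. ])]
```

```bash
cat >> h.py <<'E'
F=lambda:np.load("fr.npz")
def plan(x,y,tip,yaw=None):
    """shift (mm) and turn for carrier-frame tip x,y (mm), tip height mm, tool y-axis yaw in carrier frame (deg)"""
    from station import r
    from scipy.spatial.transform import Rotation as Q
    s=r.sense();f=F();P=f["O"]+f["ex"]*x/1e3+f["ey"]*y/1e3;P[2]=(tip+70)/1e3
    R=s["ee_rot"];out=np.round(R.T@(P-s["tcp_pos"])*1e3,1)
    t=None
    if yaw is not None:
        a=np.radians(yaw);Y=f["ex"]*np.cos(a)+f["ey"]*np.sin(a);Z=np.array([0,0,-1.]);G=np.c_[np.cross(Y,Z),Y,Z]
        t=np.round(Q.from_matrix(R.T@G).as_rotvec(),3)
    print("shift",out,"turn",t)
def where():
    from station import r
    s=r.sense();f=F();p=s["tcp_pos"]-f["O"];print("t",s["time_s"],"local tip",np.round([p@f["ex"]*1e3,p@f["ey"]*1e3,p[2]*1e3-70],1),"F ex,ey,z",np.round([s["wrist_force"]@f["ex"],s["wrist_force"]@f["ey"],s["wrist_force"][2]],2))
E
python3 - <<'E'
from h import *
d=pickle.load(open("c0.pkl","rb"))
def tri(a,b):
    A=[]
    for n,p in(("top",a),("side",b)):
        K,R,t=cam(d[n]);M=K@np.c_[R,t];A+= [p[0]*M[2]-M[0],p[1]*M[2]-M[1]]
    v=np.linalg.svd(np.array(A))[2][-1];return v[:3]/v[3]
print("box corners",tri((151,290),(275,253)),tri((178,345),(358,264)),"panel",tri((375,226),(323,172)),tri((294,255),(318,208)))
plan(-105,0,130,180)
E
```

```text
box corners [0.40233431 0.39853901 0.12274774] [0.30564323 0.35250971 0.11157252] panel [ 0.51645004 -0.00364753  0.04715914] [0.46045569 0.14991767 0.04890012]
shift [-416.   690.    92.6] turn [ 2.000e-03  1.000e-03 -1.273e+00]
```

```bash
python3 -m pendant '[[[-290,310,0],[0,0,-1.27]],[[-290,310,0],[0,0,-1.27]],[[-290,310,0],[0,0,-1.27]],[[-290,310,0],[0,0,-1.27]],[[-290,310,0],[0,0,-1.27]],[[-290,310,0],[0,0,-1.27]],[[-290,310,0],[0,0,-1.27]],[[-290,310,0],[0,0,-1.27]],[[-290,310,0],[0,0,-1.27]],[[-290,310,0],[0,0,-1.27]]]' 0; python3 -c "
from h import *
where();plan(-105,0,130,180)"
```

```text
time_s: 1.1
tcp_pos: [0.3833, -0.19, 0.2922]
ee_rot: [[0.066, -0.998, 0.0], [-0.998, -0.066, 0.0], [-0.0, -0.0, -1.0]]
wrist_force: [-0.3, -1.4, 0.7]
gripper_width: 0.173
gripper_force: 0.0
t 1.1 local tip [-112.9 -398.5  222.2] F ex,ey,z [-0.41 -1.34  0.71]
shift [-398.4   -9.1   92.4] turn [-0.     0.     0.003]
```

```bash
python3 -m pendant '[[[-400,-8,90],[0,0,0]],[[-400,-8,90],[0,0,0]],[[-400,-8,90],[0,0,0]],[[-400,-8,90],[0,0,0]],[[-400,-8,90],[0,0,0]],[[-400,-8,90],[0,0,0]],[[-400,-8,90],[0,0,0]],[[-400,-8,90],[0,0,0]],[[-400,-8,90],[0,0,0]],[[-400,-8,90],[0,0,0]]]' 0; python3 -c "
from h import *
where();plan(-105,-1,38,180)"
```

```text
time_s: 2.1
tcp_pos: [0.3665, 0.2082, 0.2015]
ee_rot: [[0.061, -0.998, -0.001], [-0.998, -0.061, -0.002], [0.002, 0.001, -1.0]]
wrist_force: [0.7, 0.3, -0.3]
gripper_width: 0.005
gripper_force: 0.0
t 2.1 local tip [-1.047e+02 -1.000e-01  1.315e+02] F ex,ey,z [ 0.7   0.25 -0.27]
shift [ 0.8  0.1 93.5] turn [ 0.001 -0.002 -0.001]
```

```bash
python3 -m pendant '[[[0,0,50],[0,0,0]],[[0,0,92],[0,0,0]],[[0,0,92],[0,0,0]],[[0,0,92],[0,0,0]]]' 0; python3 -c "
from station import r
from h import *
where();c=r.capture('side');b=c['frame'][150:300,180:380,::-1];cv2.imwrite('pics/s1.png',cv2.resize(b,None,fx=4,fy=4))"
```

```text
time_s: 2.5
tcp_pos: [0.367, 0.2063, 0.1108]
ee_rot: [[0.059, -0.998, -0.0], [-0.998, -0.059, -0.001], [0.001, 0.001, -1.0]]
wrist_force: [0.7, 0.5, 0.5]
gripper_width: 0.004
gripper_force: 0.0
t 2.5 local tip [-104.3   -1.9   40.8] F ex,ey,z [0.74 0.49 0.54]
```

View pics/s1.png

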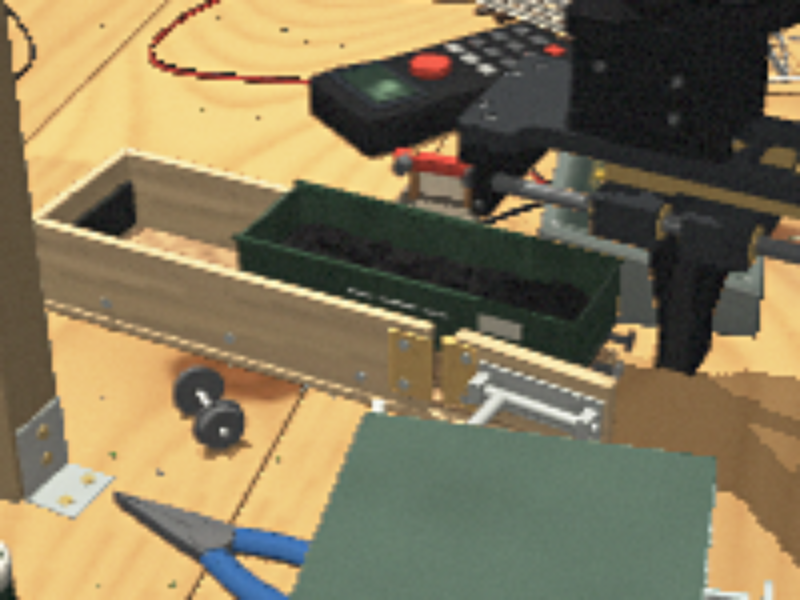

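The shut fingers are at about (690,340) in the crop, right in front of the wagon's end and clear of the gate. I'll start pushing.

```bash
python3 -m pendant '[[[0,-10,2],[0,0,0]],[[0,-20,2],[0,0,0]],[[0,-28,2],[0,0,0]],[[0,-36,2],[0,0,0]],[[0,-44,2],[0,0,0]],[[0,-52,2],[0,0,0]],[[0,-60,2],[0,0,0]],[[0,-68,2],[0,0,0]],[[0,-76,2],[0,0,0]],[[0,-80,2],[0,0,0]]]' 0; python3 -c "
from station import r
from h import *
where();plan(0,-1,38,180)
c=r.capture('top');a=c['frame'][130:310,200:320,::-1];cv2.imwrite('pics/t1.png',cv2.resize(a,None,fx=3.3,fy=3.3,interpolation=cv2.INTER_CUBIC))"
```

```text
time_s: 3.55
tcp_pos: [0.4464, 0.2117, 0.1086]
ee_rot: [[0.059, -0.998, -0.002], [-0.998, -0.059, -0.001], [0.001, 0.002, -1.0]]
wrist_force: [-6.4, 0.8, 6.5]
gripper_width: 0.004
gripper_force: 3.9
t 3.55 local tip [-24.8  -1.5  38.6] F ex,ey,z [-6.37  1.17  6.48]
shift [ -0.6 -24.8   0.6] turn [ 0.002 -0.001 -0.003]
```

View pics/t1.png

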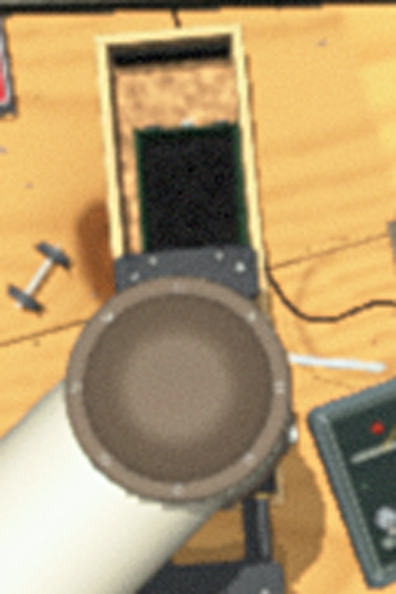

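The wagon's leading rim is now at about row 126 of the crop, so it is sliding. I'll compare its position with the finger.

```bash
python3 -c "
from h import *
d=pickle.load(open('c0.pkl','rb'))
f=F()
for u,v in((140,130),(238,123)):
  p=px2w(d['top'],(200+(u+.5)/3.3-.5,130+(v+.5)/3.3-.5),.064)-f['O'];print(p@f['ex'],p@f['ey'])
where()
"
```

```text
0.15600827670742 0.02086526210316182
0.155659432473217 -0.035335906024339364
t 3.6 local tip [-24.4  -1.4  38.6] F ex,ey,z [-3.44 -1.45  3.72]
```

```bash
python3 -m pendant '[[[0,-6,0],[0,0,0]],[[0,-12,0],[0,0,0]],[[0,-18,0],[0,0,0]],[[0,-24,0],[0,0,0]],[[0,-29,0],[0,0,0]],[[0,-33,0],[0,0,0]],[[0,-35,0],[0,0,0]],[[0,-35,0],[0,0,0]]]' 0; python3 -c "
from station import r
from h import *
where();f=F()
c=r.capture('top');a=c['frame'][130:310,200:320,::-1];cv2.imwrite('pics/t2.png',cv2.resize(a,None,fx=3.3,fy=3.3,interpolation=cv2.INTER_CUBIC))
# green rim along lane: row profile
for y in (-15,-5,5):
  ps=np.array([f['O']+f['ex']*x/1e3+f['ey']*y/1e3+[0,0,.064] for x in range(120,222,3)])
  q=w2px(c,ps).round().astype(int);print([int(c['frame'][v,u].sum()) for u,v in q])
"
```

```text
time_s: 4.4
tcp_pos: [0.481, 0.2138, 0.1084]
ee_rot: [[0.059, -0.998, -0.002], [-0.998, -0.059, -0.001], [0.001, 0.002, -1.0]]
wrist_force: [-4.3, -0.5, 3.0]
gripper_width: 0.003
gripper_force: 2.4
t 4.4 local tip [ 9.9 -1.7 38.4] F ex,ey,z [-4.28 -0.25  2.97]
[245, 207, 85, 67, 71, 57, 69, 77, 94, 97, 80, 64, 70, 102, 100, 64, 56, 88, 89, 64, 61, 58, 82, 129, 294, 209, 35, 94, 152, 185, 596, 656, 580, 565]
[372, 181, 92, 59, 75, 65, 100, 102, 106, 50, 114, 96, 83, 81, 46, 34, 76, 82, 89, 122, 97, 69, 36, 205, 365, 249, 61, 110, 130, 259, 647, 651, 290, 267]
[408, 199, 100, 96, 83, 76, 68, 75, 68, 75, 52, 80, 85, 61, 82, 94, 90, 91, 82, 97, 96, 89, 74, 94, 261, 56, 56, 120, 153, 328, 603, 610, 572, 553]
```

```bash
python3 -m pendant '[[[0,-2,0],[0,0,0]],[[0,-4,0],[0,0,0]],[[0,-4,0],[0,0,0]],[[0,2,0],[0,0,0]],[[0,20,0],[0,0,0]],[[0,50,0],[0,0,0]],[[0,85,0],[0,0,0]],[[0,100,0],[0,0,0]],[[0,100,-25],[0,0,0]],[[0,100,-60],[0,0,0]]]' 0; python3 -c "
from h import *
where();plan(-70,85,100,180)"
```

```text
time_s: 5.45
tcp_pos: [0.3807, 0.208, 0.1677]
ee_rot: [[0.061, -0.998, -0.002], [-0.998, -0.061, -0.002], [0.002, 0.002, -1.0]]
wrist_force: [-0.2, 1.4, -0.2]
gripper_width: 0.003
gripper_force: 0.0
t 5.45 local tip [-90.6  -1.1  97.7] F ex,ey,z [-0.12  1.41 -0.19]
shift [-86.1 -20.5  -2.5] turn [ 0.002 -0.002 -0.001]
```

```bash
python3 -m pendant '[[[-40,-10,-10],[0,0,0]],[[-76,-17,-10],[0,0,0]],[[-76,-17,-10],[0,0,0]],[[-76,-17,-10],[0,0,0]],[[-76,-17,25],[0,0,0]],[[-76,-17,55],[0,0,0]],[[-76,-17,55],[0,0,0]]]' 0; python3 -c "
from station import r
from h import *
where();
c=r.capture('side');b=c['frame'][150:300,180:380,::-1];cv2.imwrite('pics/s2.png',cv2.resize(b,None,fx=4,fy=4))"
```

```text
time_s: 6.15
tcp_pos: [0.392, 0.2821, 0.1098]
ee_rot: [[0.058, -0.998, -0.006], [-0.998, -0.058, -0.007], [0.007, 0.006, -1.0]]
wrist_force: [-0.5, 0.7, -0.1]
gripper_width: 0.006
gripper_force: 0.0
t 6.15 local tip [-74.6  72.1  39.8] F ex,ey,z [-0.41  0.73 -0.09]
```

View pics/s2.png

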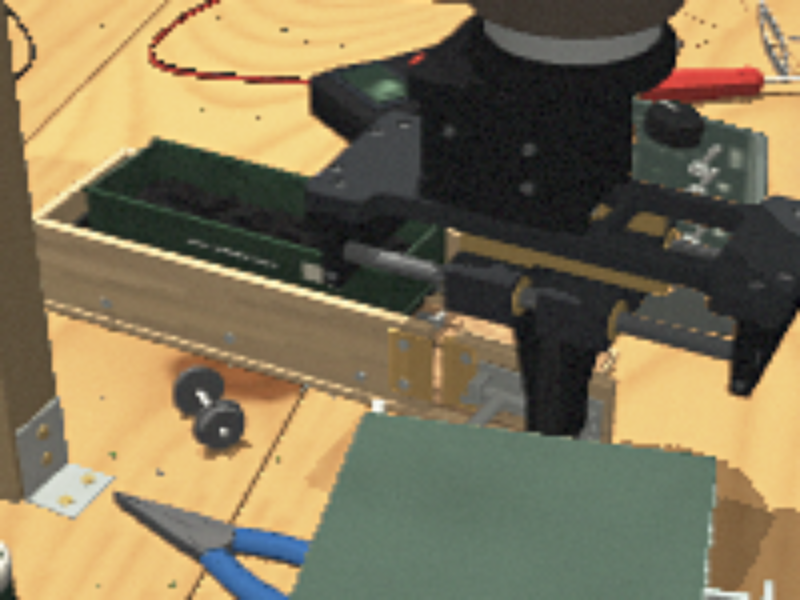

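The wagon is inside. The finger, at about (555,430) in the crop, is left of the gate near its free end and clear of the knob. I'll swing the gate round most of the way.

```bash
python3 -m pendant '[[[16,-2,0],[0,0,0]],[[31,-4,0],[0,0,0]],[[47,-5,0],[0,0,0]],[[56,-8,0],[0,0,0]],[[64,-11,0],[0,0,0]],[[72,-17,0],[0,0,0]],[[79,-23,0],[0,0,0]],[[84,-30,0],[0,0,0]],[[88,-37,0],[0,0,0]],[[88,-37,0],[0,0,0]]]' 0; python3 -c "
from station import r
from h import *
where();
c=r.capture('side');b=c['frame'][150:300,180:380,::-1];cv2.imwrite('pics/s3.png',cv2.resize(b,None,fx=4,fy=4))"
```

```text
time_s: 7.2
tcp_pos: [0.4371, 0.1993, 0.113]
ee_rot: [[0.059, -0.998, 0.0], [-0.998, -0.059, -0.0], [0.0, 0.0, -1.0]]
wrist_force: [-0.8, -0.4, -0.0]
gripper_width: 0.009
gripper_force: 0.0
t 7.2 local tip [-34.8 -13.4  43. ] F ex,ey,z [-0.78 -0.32 -0.03]
```

View pics/s3.png

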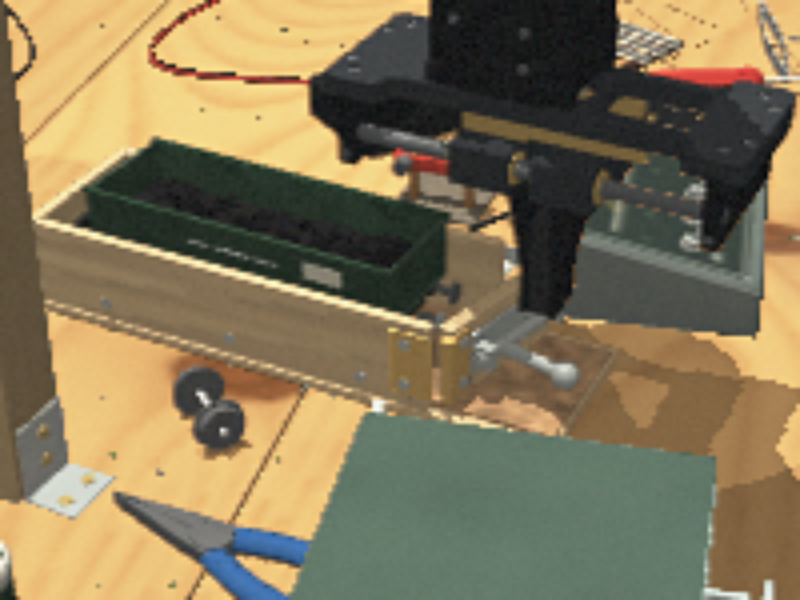

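The gate now follows the finger and is about 0.3 rad short of shut, with the knob at (565,375), still drawn back. Next I'll push it home.

```bash
python3 -m pendant '[[[3,-4,0],[0,0,0]],[[5,-8,0],[0,0,0]],[[6,-11,0],[0,0,0]],[[6,-14,0],[0,0,0]],[[6,-14,0],[0,0,0]]]' 0; python3 -c "
from h import *
where()"
```

```text
time_s: 7.75
tcp_pos: [0.4508, 0.1945, 0.1132]
ee_rot: [[0.06, -0.998, 0.0], [-0.998, -0.06, -0.0], [0.0, -0.0, -1.0]]
wrist_force: [-0.1, 0.4, -0.9]
gripper_width: 0.007
gripper_force: 0.0
t 7.75 local tip [-21.4 -19.1  43.2] F ex,ey,z [-0.09  0.45 -0.87]
```

```bash
python3 -m pendant '[[[0,-2,0],[0,0,0]],[[0,-4,0],[0,0,0]],[[0,-5,0],[0,0,0]],[[0,-5,0],[0,0,0]]]' 0; python3 -c "
from h import *
where()"
```

```text
time_s: 8.15
tcp_pos: [0.4543, 0.1945, 0.1131]
ee_rot: [[0.06, -0.998, -0.003], [-0.998, -0.06, -0.001], [0.001, 0.003, -1.0]]
wrist_force: [-5.6, 1.1, 3.8]
gripper_width: 0.005
gripper_force: 2.5
t 8.15 local tip [-17.9 -19.3  43.1] F ex,ey,z [-5.57  1.45  3.84]
```

```bash
python3 -m pendant '[[[0,-2,0],[0,0,0]],[[0,-3,0],[0,0,0]],[[0,-3,0],[0,0,0]]]' 0; python3 -c "
from h import *
where()"
python3 -m pendant '[[[0,10,0],[0,0,0]],[[0,25,0],[0,0,0]],[[0,40,0],[0,0,0]],[[0,45,-30],[0,0,0]],[[0,45,-75],[0,0,0]],[[0,70,-75],[0,0,0]],[[0,120,-75],[0,0,0]],[[0,120,-75],[0,0,0]]]' 0;  python3 -c "
from station import r
from h import *
where();
c=r.capture('side');b=c['frame'][190:290,260:380,::-1];cv2.imwrite('pics/s4.png',cv2.resize(b,None,fx=6,fy=6,interpolation=cv2.INTER_CUBIC));c=r.capture('top');cv2.imwrite('pics/t4.png',c['frame'][:,:,::-1])"
```

```text
time_s: 8.45
tcp_pos: [0.4549, 0.1942, 0.1128]
ee_rot: [[0.059, -0.998, -0.008], [-0.998, -0.059, -0.003], [0.002, 0.008, -1.0]]
wrist_force: [-14.5, 4.6, 7.4]
gripper_width: 0.003
gripper_force: 6.7
t 8.45 local tip [-17.3 -19.5  42.8] F ex,ey,z [-14.21   5.47   7.44]
time_s: 9.25
tcp_pos: [0.3341, 0.1852, 0.1877]
ee_rot: [[0.062, -0.998, -0.003], [-0.998, -0.062, -0.001], [0.001, 0.003, -1.0]]
wrist_force: [0.6, 0.4, -0.3]
gripper_width: 0.001
gripper_force: 0.0
t 9.25 local tip [-138.5  -21.   117.7] F ex,ey,z [ 0.63  0.36 -0.34]
```

View pics/s4.png

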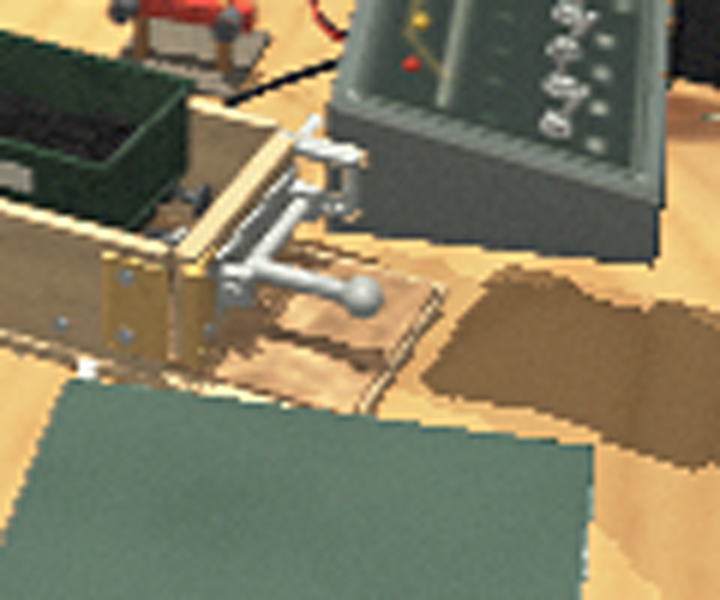

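The gate is shut across the lane, and the knob stands straight out with its ball at (362,297) in the crop, about (320,239) in the full frame.

```bash
python3 -c "
from station import r
from h import *
f=F();c=pickle.load(open('c0.pkl','rb'))['side']
p=px2w(c,(260+362.5/6-.5,190+297.5/6-.5),.031)-f['O'];print(p@f['ex'],p@f['ey'])
plan(-38,33,90,180);plan(-38,33,19,180)"
```

```text
-0.051987703389015434 0.006505839865033542
shift [-51.5 -96.1  29.1] turn [-0.002  0.001 -0.   ]
shift [-51.4 -96.  100.1] turn [-0.002  0.001 -0.   ]
```

```bash
python3 -m pendant '[[[-25,-48,15],[0,0,0]],[[-52,-96,29],[0,0,0]],[[-52,-96,29],[0,0,0]],[[-52,-96,29],[0,0,0]],[[-52,-96,60],[0,0,0]],[[-52,-96,90],[0,0,0]],[[-52,-96,99],[0,0,0]],[[-52,-96,99],[0,0,0]]]' 0; python3 -c "
from h import *
where()"
```

```text
time_s: 10.15
tcp_pos: [0.4307, 0.2445, 0.0886]
ee_rot: [[0.06, -0.998, -0.002], [-0.998, -0.06, -0.002], [0.002, 0.002, -1.0]]
wrist_force: [-0.5, 0.1, -0.3]
gripper_width: 0.01
gripper_force: 0.0
t 10.15 local tip [-38.3  32.1  18.6] F ex,ey,z [-0.52  0.15 -0.34]
```

```bash
python3 -m pendant '[[[4,0,0],[0,0,0]],[[8,0,0],[0,0,0]],[[12,0,0],[0,0,0]],[[16,0,0],[0,0,0]],[[20,0,0],[0,0,0]],[[24,0,0],[0,0,0]],[[26,0,0],[0,0,0]],[[26,0,0],[0,0,0]]]' 0; python3 -c "
from h import *
where()"; python3 -m pendant '[[[2,0,0],[0,0,0]],[[4,0,0],[0,0,0]],[[4,0,0],[0,0,0]]]'; python3 -c "
from h import *
where()"
```

```text
time_s: 10.95
tcp_pos: [0.4332, 0.2193, 0.0894]
ee_rot: [[0.06, -0.998, 0.0], [-0.998, -0.06, 0.0], [-0.0, -0.0, -1.0]]
wrist_force: [0.7, 0.3, 0.1]
gripper_width: 0.005
gripper_force: 0.5
t 10.95 local tip [-37.5   6.8  19.4] F ex,ey,z [0.75 0.21 0.07]
time_s: 11.25
tcp_pos: [0.4333, 0.2154, 0.0893]
ee_rot: [[0.06, -0.998, 0.0], [-0.998, -0.06, 0.0], [-0.0, -0.0, -1.0]]
wrist_force: [1.0, 0.7, 0.4]
gripper_width: 0.002
gripper_force: 0.7
t 11.25 local tip [-37.6   2.9  19.3] F ex,ey,z [0.99 0.65 0.39]
```

```bash
python3 -m pendant '[[[2,0,0],[0,0,0]],[[3,0,0],[0,0,0]],[[3,0,0],[0,0,0]]]'; python3 -c "
from h import *
where()"; python3 -m pendant '[[[2,0,0],[0,0,0]],[[3,0,0],[0,0,0]],[[3,0,0],[0,0,0]]]'; python3 -c "
from h import *
where()"
```

```text
time_s: 11.55
tcp_pos: [0.4335, 0.2126, 0.0893]
ee_rot: [[0.06, -0.998, 0.0], [-0.998, -0.06, 0.0], [-0.0, -0.0, -1.0]]
wrist_force: [0.8, 1.8, -0.2]
gripper_width: 0.005
gripper_force: 1.1
t 11.55 local tip [-37.6   0.1  19.3] F ex,ey,z [ 0.95  1.76 -0.18]
time_s: 11.85
tcp_pos: [0.434, 0.2116, 0.0894]
ee_rot: [[0.06, -0.998, 0.002], [-0.998, -0.06, 0.004], [-0.004, -0.003, -1.0]]
wrist_force: [-2.3, 9.5, -0.9]
gripper_width: 0.012
gripper_force: 4.8
t 11.85 local tip [-37.2  -0.9  19.4] F ex,ey,z [-1.73  9.63 -0.89]
```

The force rose to 9.6 N with the finger stopped, so the bolt is at its end. I'll back off and check.

```bash
python3 -m pendant '[[[-10,0,0],[0,0,0]],[[-22,0,0],[0,0,0]],[[-22,0,-40],[0,0,0]],[[-22,0,-85],[0,0,0]],[[-22,40,-100],[0,0,0]],[[-22,85,-100],[0,0,0]],[[-22,110,-100],[0,0,0]],[[-22,110,-100],[0,0,0]]]'; python3 -c "
from station import r
from h import *
where();
c=r.capture('side');b=c['frame'][190:290,260:380,::-1];b=cv2.resize(b,None,fx=5,fy=5,interpolation=cv2.INTER_CUBIC)
d=c['frame'][150:300,180:380,::-1];cv2.imwrite('pics/s5.png',b)
f=F()
for y in (-15,-5,5):
  ps=np.array([f['O']+f['ex']*x/1e3+f['ey']*y/1e3+[0,0,.064] for x in range(165,222,3)])
  c=r.capture('top');q=w2px(c,ps).round().astype(int);print([int(c['frame'][v,u].sum()) for u,v in q])"
```

```text
time_s: 12.65
tcp_pos: [0.3194, 0.2232, 0.1891]
ee_rot: [[0.062, -0.998, -0.002], [-0.998, -0.062, -0.002], [0.002, 0.002, -1.0]]
wrist_force: [-0.1, 0.7, 0.6]
gripper_width: 0.008
gripper_force: 0.0
t 12.65 local tip [-150.7   17.8  119.1] F ex,ey,z [-0.04  0.74  0.56]
[79, 58, 105, 65, 91, 81, 108, 75, 73, 144, 236, 90, 57, 169, 209, 614, 675, 595, 579]
[75, 74, 92, 100, 121, 120, 87, 72, 58, 91, 302, 273, 119, 129, 264, 656, 662, 312, 288]
[96, 83, 65, 96, 81, 106, 97, 107, 65, 88, 104, 59, 146, 150, 366, 626, 628, 584, 566]
```

View pics/s5.png

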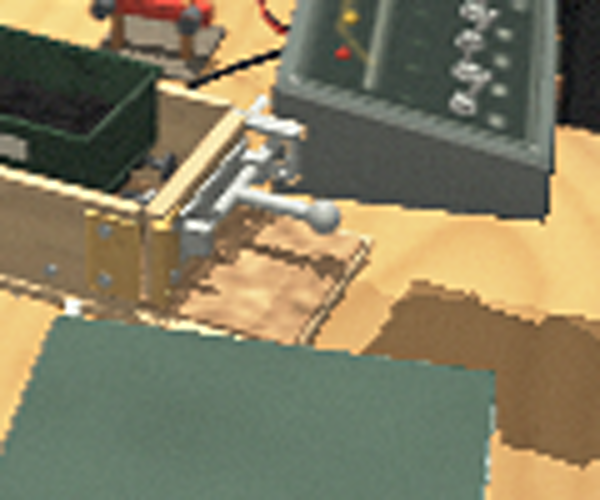

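The gate is shut and the bolt is through the staple, with the ball now at (323,215) in the crop. I'll check the travel, then hand in if it holds up.

```bash
python3 -c "
from station import r
from h import *
f=F();c=pickle.load(open('c0.pkl','rb'))['side']
p=px2w(c,(260+323.5/5-.5,190+215.5/5-.5),.031)-f['O'];y=p@f['ey'];print(p@f['ex'],y, 'travel',.0065-y)
if .0065-y>.019: print(r.finish_job())"
```

```text
-0.05106800853842969 -0.016270718669284732 travel 0.02277071866928473
the job is handed in; nothing more can be done
None
```

The job is handed in: by my camera and force readings the wagon is fully inside (centre about 107 mm past the gate line), the gate is shut and the bolt is fully across (about 22 mm). I did not see the judge's verdict.

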